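Put the vial carrier away under the cooler's rear deck

TASK

Put the blue vial carrier, with its vials, into the bench cooler: slide the clear cover right back, tilt the carrier so that one end goes in under the fixed rear deck (it is longer than the opening), then level it inside and stand it upright on the floor of the well with all its vials in place, let go of it and slide the cover fully shut. Lower the carrier in gently rather than dropping it, and leave the timer and the blue clamp where they lie.

Things in the scene. Friction and masses are not known exactly. Their poses are not given: they have to be found in the camera images.
- cooler: white bench-top cooler, fixed, 292 (x) x 148 (y) x 109 mm high, walls 16 mm, plus cover rails along both long sides, 11 mm higher and with lips that reach in to y=+-61. Origin at the centre of its underside; x runs from the front (control panel, toward the robot) to the rear
- well_floor (a point): centre of the floor of the well inside the cooler (cooler x=-24, y=0), 12 mm above the bench; axes as the cooler's. The well is cooler x -130..+82, y -58..+58
- deck_edge (a point): middle of the front edge of the fixed steel rear deck, on its top (cooler x=-2, y=0, z=109 mm); axes as the cooler's. From here to the rear the deck roofs the well, underside 104 mm above the bench. In front of it is the only opening: x -130..-2 (128 mm long), y -58..+58
- cover (a joint): the clear sliding cover with aluminium end strips: 0 m = shut over the opening, grows as it slides to the rear (+x of the cooler) on top of the deck, 0.138 m = fully back, opening clear. Plate 142 x 126 mm, 110 to 116 mm above the bench. Friction about 1.5 N, stays where it is left
- cover_handle (a point): point to pinch on the cover's handle, 136 mm above the bench, 8 mm below the handle's top and 22 mm above the cover plate. The handle is a black upright bar in the middle of the cover (cooler x=-67 mm when shut), 12 mm thick along the cooler's x and 64 mm long along its y, on a boss 22 x 74 mm, 4 mm high
- carrier: blue vial carrier, about 0.2 kg: a block 146 (x) x 60 (y) x 28 mm high with 8 holes and an upright carrying fin in the middle; 84 mm tall in all. Origin at the centre of its underside, x along its length, z up. Both ends are alike
- carrier_grip (a point): point to pinch on the carrying fin, 72 mm above the carrier's underside and 12 mm below the fin's top; axes as the carrier's. The fin is 10 mm thick (y) and 26 mm long (x), standing from the block's top at 28 mm up to 84 mm
- vial_1: capped sample vial, white, red cap, 12 mm diameter, 44 mm tall; origin at the centre of its underside, z along its axis; stands loose in the carrier hole at carrier x=-54, y=+18 mm
- vial_2: capped sample vial, white, yellow cap, 12 mm diameter, 44 mm tall; origin at the centre of its underside, z along its axis; stands loose in the carrier hole at carrier x=-28, y=-18 mm
- vial_3: capped sample vial, white, red cap, 12 mm diameter, 44 mm tall; origin at the centre of its underside, z along its axis; stands loose in the carrier hole at carrier x=+28, y=+18 mm
- vial_4: capped sample vial, white, yellow cap, 12 mm diameter, 44 mm tall; origin at the centre of its underside, z along its axis; stands loose in the carrier hole at carrier x=+54, y=-18 mm
- hemostat_1: blue plastic tube clamp lying flat, 80 x 140 x 7 mm, a bystander; origin under its middle
- bench_timer: white three-key bench timer, 82 x 58 x 22 mm, a bystander; origin under its middle

How it is judged (in metres and radians):
On the way, in this order (a step that is already met when the one before it is completed fails the run):
1. the cover is slid back, clear of the opening (value of joint cover above 0.125 m), for 0.2 s.
2. the carrier stands level on the floor of the well, one end under the rear deck (x of carrier in the frame of cooler between -0.062 and 0.014 m and y of carrier in the frame of cooler between -0.03 and 0.03 m and z of carrier in the frame of cooler below 0.018 m and angle between carrier's own z axis and vertical below 0.06 rad), for 0.2 s.
At the end, for the whole second after the job is handed in: the carrier stands at rest on the floor of the cooler's well, lengthwise, level within 3.4 degrees and no more than 6 mm off the floor, each of the four vials upright in its hole, and the cover is shut to within 6 mm (all of step 2 and z of vial_1 in the frame of carrier between 0 and 0.014 m and angle between the z axis of each of vial_1, vial_2, vial_3, vial_4 and the z axis of carrier, either way round below 0.25 rad and distance between each of vial_1, vial_2, vial_3, vial_4 and carrier below 0.075 m and z of vial_2 in the frame of carrier between 0 and 0.014 m and z of vial_3 in the frame of carrier between 0 and 0.014 m and z of vial_4 in the frame of carrier between 0 and 0.014 m and linear speed of carrier below 0.02 m/s and angular speed of carrier below 0.2 rad/s and value of joint cover below 0.006 m); the robot touches nothing.
It fails at once if the clamp is shifted by more than 25 mm (distance of hemostat_1 from where it was at the start of the episode above 0.025 m).
It fails at once if the timer is shifted by more than 25 mm (distance of bench_timer from where it was at the start of the episode above 0.025 m).
It fails at once if the carrier is dropped (moves faster than 0.4 m/s out of the fingers) (linear speed of carrier above 0.4 m/s and contact force between the fingers and carrier below 0.2 N).
It also fails if it takes over 67 s, if anything falls off the work surface, if the arm or the gripper's body presses on something with over 40 N, if the wrist force passes 120 N, or if a joint passes its speed limit or range.

ROBOT

A 6-joint arm with a two-finger parallel gripper is mounted at the origin on a cart in front of the work surface, level with it; the furniture and walls round the work are solid. World frame = base frame: x ahead of the robot, y to its left, z up, the work surface at z = 0. Lengths are in m, angles in degrees, forces in N, time in s.
With the tool pointing down it reaches from about 0.25 to 0.8 m from the base axis. Payload 8.5 kg.
Tool frame: the origin (TCP) lies between the finger pads; the fingertips stand 25 mm ahead of it and the grasp point (between the pads) lies 6 mm ahead of it (ctrl.tcp_to_tips is the distance from the TCP to the fingertips, in m); z points along the fingers, y is the line along which they close (so a half turn about z gives the same grasp; the last joint's range is limited). The gripper opens to 85 mm and grips with 20 to 120 N. Pads are 22 mm wide; open, the fingers measure 114 mm over their backs; the gripper's body (76 mm by 85 mm) begins 54 mm behind the grasp point. The pads swing forward as they close: fully open they stand 13 mm farther back than shut.
Start: joints at [-66.864, 13.648, -0.773, 75.585, 0, 90], TCP at [0.206, -0.483, 0.256] pointing down, gripper open.
Joint ranges: [-152.45, 152.45], [-59.26, 108.67], [-65.41, 83.53], [-104.44, 129.93], [-82.83, 76.93], [-180, 180]. Speed limits (degrees/s): [127.2, 127.2, 159.86, 180, 180, 180].

INTERFACE

Orientations are given as a 3x3 rotation matrix whose columns are the frame's x, y, z axes.
In Python, from plant import ctrl, kinematics, imaging gives the robot as it stands. Calls block until the motion is done:
- ctrl.goto(position, orientation): joint-space move of the TCP to a pose.
- ctrl.move_straight(position, rot=None, max_speed=0.15): straight line of the TCP; rot=None keeps the orientation; max_speed is the mean speed in m/s.
- ctrl.move_joints(angles): joint-space move.
- ctrl.command_gripper(opening, force=None): opening from 0.0 (shut) to 1.0 (fully open); force is the grip in N (None keeps the last); returns when the fingers have stopped.
- ctrl.dwell(seconds).
- kinematics.solve_ik(position, orientation): joint angles nearest the present ones, or None.
- imaging.read_camera(name): name is "side" or "top"; returns a dict with "image" (400x640x3 uint8, blue, green, red), "z_map" (400x640 float32, m along the optical axis (not along the pixel's ray), 0 where there is no reading), "fx", "fy", "cx", "cy" (pixels), "R" (3x3) and "t" (3): a world point X has camera coordinates R X + t. Camera axes: x right, y down, z forward; pixel columns grow to the right and rows downward; lengths in m; the calibration is good to about 2 mm. A picture is of the moment at which its call begins.
A pose or a line that the arm cannot do raises ctrl.MotionError and nothing moves.
- ctrl.hand_in(): hands the job in; it is judged then, once.
Readings, each from a call of its own:
- ctrl.get_time_s(): time.
- ctrl.get_q(): joint angles.
- ctrl.get_joint_velocities(): joint speeds.
- ctrl.get_joint_torque(): joint torques, N m.
- ctrl.get_tool_pos(): TCP position.
- ctrl.get_orientation(): TCP orientation.
- ctrl.get_ft_force(): force on the tool from outside, world axes, zero at the start.
- ctrl.get_ft_torque(): the same for the moment, N m.
- ctrl.get_grip_width(): opening from 0.0 (shut) to 1.0 (fully open).
- ctrl.get_finger_force(): force on a finger pad.
Only numpy, scipy, OpenCV 4.12 (cv2) and the standard library are available. Lean on these libraries where they do the work, as an engineer would, in place of code of your own. Each camera call takes 0.05 s, during which the arm holds its last target. There are 200 camera calls.

## Working session

There is one attempt and no reset: what is moved stays moved. The work goes in short steps, each a Python script; the robot and the scene stay as the last script left them, time stands still between calls to the robot, and variables do not carry over. Pictures are saved under pics/ and viewed, at most 10 in all, crops included, and the job is handed in when it is done.

```bash
mkdir -p pics; ls; python3 - <<'E'
from plant import ctrl, kinematics, imaging
import cv2,pickle
for n in ("top","side"):
    d=imaging.read_camera(n); pickle.dump(d,open(f"pics/{n}0.pkl","wb")); cv2.imwrite(f"pics/{n}0.png",d["image"])
    print(n,d["R"],d["t"],d["fx"],d["cx"],d["cy"])
print(ctrl.get_time_s(),ctrl.get_orientation())
E
```

```text
pics
top [[ 0.02516681 -0.99934703  0.0259259 ]
 [-0.99228073 -0.02812227 -0.12078119]
 [ 0.12143141 -0.0226861  -0.99234054]] [-0.01297127  0.49939539  1.56574763] 460.36964992810505 323.1761120814982 201.567110226412
side [[-0.99417129 -0.10779901  0.00167792]
 [-0.0584534   0.52587587 -0.84855039]
 [ 0.09059051 -0.84370252 -0.52911191]] [0.4827875  0.09696826 1.14689158] 404.23061292233746 321.9607319419826 195.36210063573645
0.1 [[ 9.19588120e-01  3.92883447e-01 -5.34878166e-04]
 [ 3.92883811e-01 -9.19587321e-01  1.21255606e-03]
 [-1.54739765e-05 -1.32519712e-03 -9.99999122e-01]]
```

View pics/top0.png

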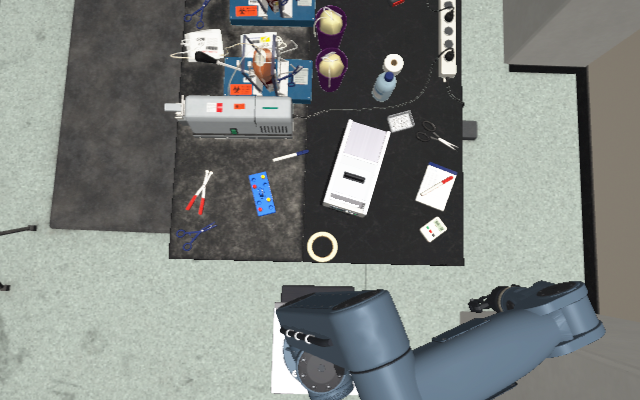

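View pics/side0.png

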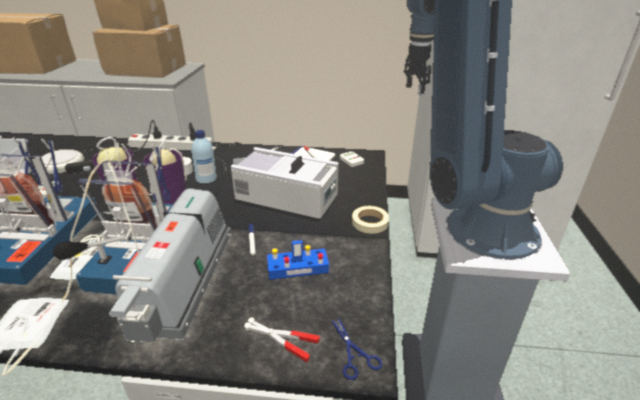

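The top view shows the cooler around (357,168) with its handle at (354,177). The carrier is at (262,194), the timer at (433,229) and the blue clamp at (195,236). Next I'll measure poses from the point cloud.

```bash
cat > h.py <<'E'
import numpy as np, cv2
def cloud(d):
    z=d["z_map"]; v,u=np.mgrid[:z.shape[0],:z.shape[1]]
    c=np.stack([(u-d["cx"])/d["fx"]*z,(v-d["cy"])/d["fy"]*z,z],-1)
    P=(c-d["t"])@d["R"]; P[z==0]=np.nan; return P
def rect(p):
    c,s,a=cv2.minAreaRect((p[:,:2]*1000).astype(np.float32)); return np.round(c,1),np.round(s,1),round(a,2)
def blue(im,P):
    h=cv2.cvtColor(im,cv2.COLOR_BGR2HSV); return (h[...,0]>95)&(h[...,0]<125)&(h[...,1]>140)&(h[...,2]>60)
E
python3 - <<'E'
from h import *; import pickle
for n in("top","side"):
    d=pickle.load(open(f"pics/{n}0.pkl","rb")); P=cloud(d); im=d["image"]; X,Y,Z=P[...,0],P[...,1],P[...,2]
    b=blue(im,P); 
    box=(X>.35)&(X<.6)&(Y>.05)&(Y<.35)
    print(n,"bench z",np.nanmedian(Z[box&~b]))
    m=b&box&(Z>.02)&(Z<.034); print("carrier top",m.sum(),rect(P[m]))
    m=box&(Z>.075)&(Z<.095); print("fin top",m.sum(),P[m].mean(0),rect(P[m]))
    m=box&(Z>.04)&(Z<.07);print("caps",P[m].mean(0) if m.any() else 0)
    cb=(X>.3)&(X<.8)&(Y>-.3)&(Y<.08)
    m=cb&(Z>.10)&(Z<.126); print("cooler top",m.sum(),rect(P[m]),np.median(Z[m]))
    m=cb&(Z>.114)&(Z<.126); print("rails",m.sum(),rect(P[m]) if m.sum()>5 else 0)
    m=cb&(Z>.128)&(Z<.16); print("handle",m.sum(),P[m].mean(0),rect(P[m]))
    s=im[:,:] if 0 else im[(90,130)[n=="side"]:(240,300)[n=="side"],230:480]
    cv2.imwrite(f"pics/{n}c.png",cv2.resize(s,None,fx=3,fy=3))
E
```

```text
top bench z -0.0004929156757531254
carrier top 524 (array([523.4, 213.4]), array([146.8,  60.3]), 15.46)
fin top 23 [0.52248634 0.21284682 0.08225752] (array([522. , 212.5]), array([23.4,  9.3]), 11.99)
caps [0.52175155 0.21375048 0.04981305]
cooler top 3504 (array([ 611.2, -108.2]), array([147.9, 293.8]), 74.37) 0.11208161993929389
rails 1270 (array([ 611.3, -107.8]), array([145.5, 291.9]), 74.33)
handle 84 [ 0.57229426 -0.09676261  0.14158982] (array([572.7, -97.4]), array([63.6, 12.9]), 74.99)
side bench z -0.0008240498078929456
carrier top 756 (array([524.1, 217.5]), array([145.8,  63.5]), 16.68)
fin top 51 [0.52460037 0.219664   0.08054604] (array([524.6, 218.4]), array([24.4, 14.6]), 13.16)
caps [0.52441    0.22131577 0.05123426]
cooler top 2467 (array([ 612.8, -104.6]), array([154.5, 294.6]), 74.33) 0.11183897297710568
rails 712 (array([ 611.1, -104.9]), array([152.7, 291.9]), 74.47)
handle 86 [ 0.57400782 -0.08589187  0.13762186] (array([573. , -92.7]), array([66.9, 12.6]), 70.94)
```

View pics/topc.png

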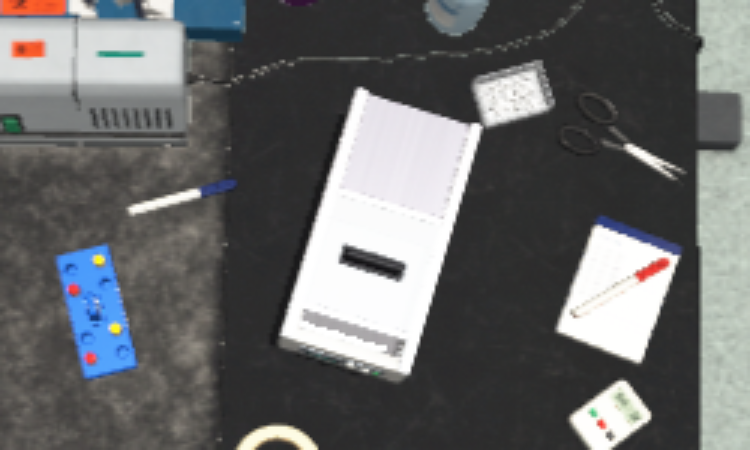

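Two results from the measurement: the cooler heads about -15.6° and the carrier about +15.5°. The cover handle sits at cooler x ≈ -40, so the cover starts about 27 mm open. I'll plan the tilted insertion in 2D (x, z, tilt) with the gripper included, and check IK along it.

```bash
cat >> h.py <<'E'
from scipy.spatial.transform import Rotation as Ro
COOL=np.array([.6115,-.1063,0]); YC=-15.6; CAR=np.array([.5237,.2155,0]); YA=15.5
def Rz(a): return Ro.from_euler('z',a,degrees=True).as_matrix()
def Ry(a): return Ro.from_euler('y',a,degrees=True).as_matrix()
def cw(x,y,z): return COOL+Rz(YC)@np.array([x,y,z])
# tool orientations: s=+-1 picks the half turn
def tool_from(B,s,ycol): # B object axes, ycol: object axis index for the closing line
    z=-B[:,2]; y=s*B[:,ycol]; return np.column_stack([np.cross(y,z),y,z])
def carrier_tool(x,z,th,s,y=0):   # carrier origin x,z in the cooler (m), tilt deg -> TCP pose
    B=Rz(YC)@Ry(th); g=cw(x,y,z)+B@np.array([0,0,.072+.006]); return g,tool_from(B,s,1)
E
cat > plan.py <<'E'
from h import *; import itertools
from scipy.sparse import coo_matrix; from scipy.sparse.csgraph import dijkstra
def box(x0,x1,z0,z1,n=2.):
    a=np.linspace(x0,x1,int((x1-x0)/n)+2); b=np.linspace(z0,z1,int((z1-z0)/n)+2)
    return [(x,z) for x in a for z in (z0,z1)]+[(x,z) for z in b for x in (x0,x1)]
S=np.array(box(-73,73,0,28)+box(-13,13,28,84)+box(-60,-48,28,53)+box(48,60,28,53)+box(-13,13,53,126)+box(-43,43,126,220,4)+box(-55,55,220,300,6))
OB=[(-2,200,104,109),(-5,150,109,118),(54,80,118,146),(-146,-130,0,110),(-200,200,-50,12)]
xs=np.arange(-100,1,2.); zs=np.arange(16,201,2.); ts=np.arange(0,51,2.)
def clear(x,z,t):
    c,s=np.cos(np.radians(t)),np.sin(np.radians(t))
    px=x[:,None]+c[:,None]*S[:,0]+s[:,None]*S[:,1]; pz=z[:,None]-s[:,None]*S[:,0]+c[:,None]*S[:,1]
    m=np.full(len(x),99.)
    for a,b,l,h in OB:
        dx=np.maximum(a-px,px-b); dz=np.maximum(l-pz,pz-h)
        d=np.where((dx>0)&(dz>0),np.hypot(dx,dz),np.maximum(dx,dz)).min(1)
        m=np.minimum(m,d+(4 if h==12 else 0))
    return m
if __name__=="__main__":
    G=np.stack(np.meshgrid(xs,zs,ts,indexing='ij'),-1).reshape(-1,3)
    C=np.concatenate([clear(*g.T) for g in np.array_split(G,60)]); sh=(len(xs),len(zs),len(ts)); idx=np.arange(len(G)).reshape(sh)
    for m in (9,8,7,6,5,4,3,2):
        ok=(C>=m).reshape(sh); r=[];q=[];w=[]
        for d in itertools.product((-1,0,1),repeat=3):
            if d<=(0,0,0): continue
            a=tuple(slice(max(0,-k),n-max(0,k)) for k,n in zip(d,sh)); b=tuple(slice(max(0,k),n-max(0,-k)) for k,n in zip(d,sh))
            o=ok[a]&ok[b]; i=idx[a][o]; j=idx[b][o]; r.append(i);q.append(j)
            w.append(np.linalg.norm(d)*(1+30/np.minimum(C[i],C[j])))
        r,q,w=map(np.concatenate,(r,q,w)); g=coo_matrix((w,(r,q)),(len(G),len(G))).tocsr()
        e=[i for x in range(-60,-34,2) for i in [int(np.argmin(abs(G-[x,16,0]).sum(1)))] if C[i]>=4]
        s0=int(np.argmin(abs(G-[-60,200,0]).sum(1)))
        D,pr=dijkstra(g,directed=False,indices=s0,return_predecessors=True) if ok.flat[s0] else (np.full(len(G),np.inf),None)
        e=min(e,key=lambda i:D[i]) if e else None
        print(m,e is not None and D[e])
        if e is not None and np.isfinite(D[e]):
            p=[e]
            while p[-1]!=s0: p.append(pr[p[-1]])
            p=p[::-1]; np.save("path.npy",G[p])
            for i in p[::3]: print(G[i],round(C[i],1))
            print(G[e]); break
E
python3 plan.py
```

```text
9 inf
8 366.20131373655266
[-60. 200.   0.] 67.8
[-66. 194.   0.] 67.2
[-72. 188.   0.] 67.6
[-78. 182.   0.] 64.0
[-84. 176.   0.] 58.3
[-90. 170.   0.] 53.4
[-96. 164.   0.] 49.4
[-100.  158.    0.] 45.7
[-100.  152.    0.] 40.5
[-100.  146.    0.] 35.6
[-100.  140.    4.] 27.9
[-100.  134.   10.] 23.3
[-100.  128.   16.] 21.1
[-100.  122.   22.] 17.0
[-100.  116.   28.] 17.6
[-100.  110.   34.] 15.8
[-100.  104.   40.] 14.7
[-94.  98.  44.] 15.4
[-88.  92.  44.] 15.4
[-82.  86.  42.] 13.9
[-76.  82.  40.] 12.7
[-70.  80.  38.] 11.8
[-64.  78.  36.] 11.2
[-58.  72.  30.] 8.8
[-54.  66.  24.] 9.1
[-50.  60.  20.] 9.5
[-48.  54.  16.] 10.7
[-46.  48.  12.] 12.6
[-42.  42.   6.] 14.3
[-40.  36.   2.] 16.7
[-40.  30.   2.] 17.0
[-40.  24.   0.] 16.0
[-40.  18.   0.] 10.0
[-40.  16.   0.]
```

```bash
cat >> h.py <<'E'
WP=np.array([(-100,165,0),(-100,116,28),(-96,98,44),(-86,90,44),(-76,82,40),(-64,78,36),(-57,71,29),(-50,60,20),(-45,46,10),(-40,34,0),(-40,16,0)],float)
E
python3 - <<'E'
from h import *; from plan import clear
from plant import ctrl,kinematics
# clearance along TCP-straight segments
for a,b in zip(WP[:-1],WP[1:]):
    f=lambda w:np.array([w[0]+78*np.sin(np.radians(w[2])),w[1]+78*np.cos(np.radians(w[2]))])
    u=np.linspace(0,1,20)[:,None]; t=(a[2]+(b[2]-a[2])*u)[:,0]; p=f(a)+(f(b)-f(a))*u
    print(b,clear(p[:,0]-78*np.sin(np.radians(t)),p[:,1]-78*np.cos(np.radians(t)),t).min().round(1))
ik=lambda p,R:(lambda q:None if q is None else np.round(q).astype(int).tolist())(kinematics.solve_ik(p,R))
for s in(1,-1):
    print("s",s)
    for x in(-40,67): print("cover",ik(cw(x/1e3,0,.145),tool_from(Rz(YC),s,0)))
    print("fin",ik(CAR+[0,0,.078],tool_from(Rz(YA),s,1)),ik(CAR+[0,0,.26],tool_from(Rz(YA),s,1)))
    for w in WP[[0,1,2,4,6,8,10]]: print(w,ik(*carrier_tool(w[0]/1e3,w[1]/1e3,w[2],s)))
E
```

```text
[-100.  116.   28.] 17.3
[-96.  98.  44.] 12.9
[-86.  90.  44.] 15.0
[-76.  82.  40.] 12.6
[-64.  78.  36.] 11.2
[-57.  71.  29.] 8.3
[-50.  60.  20.] 9.2
[-45.  46.  10.] 9.5
[-40.  34.   0.] 13.1
[-40.  16.   0.] 8.0
s 1
cover [-9, 22, -5, 63, 0, 96]
cover [-10, 32, 12, 70, 0, 95]
fin [22, 24, -13, 53, 0, 7] [22, 18, 5, 78, 0, 7]
[-100.  165.    0.] [-9, 14, -3, 74, 0, 7]
[-100.  116.   28.] [-10, 40, 25, 103, 2, 5]
[-96.  98.  44.] [-11, 56, 45, 122, 3, 3]
[-76.  82.  40.] [-11, 55, 44, 118, 3, 4]
[-57.  71.  29.] [-11, 47, 31, 104, 2, 4]
[-45.  46.  10.] [-10, 31, 5, 74, 1, 5]
[-40.  16.   0.] [-9, 25, -9, 56, 0, 6]
s -1
cover [-9, 22, -5, 63, 0, -84]
cover [-10, 32, 12, 70, 0, -85]
fin [22, 24, -13, 53, 0, -173] [22, 18, 5, 78, 0, -173]
[-100.  165.    0.] [-9, 14, -3, 74, 0, -173]
[-100.  116.   28.] [-10, 40, 25, 103, 2, -175]
[-96.  98.  44.] [-11, 56, 45, 122, 3, -177]
[-76.  82.  40.] [-11, 55, 44, 118, 3, -176]
[-57.  71.  29.] [-11, 47, 31, 104, 2, -176]
[-45.  46.  10.] [-10, 31, 5, 74, 1, -175]
[-40.  16.   0.] [-9, 25, -9, 56, 0, -174]
```

```bash
python3 - <<'E'
from h import *; from plant import ctrl
R=tool_from(Rz(YC),1,0); T=lambda:round(ctrl.get_time_s(),1)
ctrl.command_gripper(0.5,force=30)
ctrl.goto(cw(-.040,0,.20),R); print(T())
ctrl.move_straight(cw(-.040,0,.145)); print(T(),ctrl.get_ft_force())
ctrl.command_gripper(0.0,force=30); print(T(),ctrl.get_grip_width()*85,ctrl.get_finger_force())
ctrl.move_straight(cw(.065,0,.145),max_speed=.08); print(T(),ctrl.get_ft_force(),(ctrl.get_tool_pos()-cw(.065,0,.145)))
ctrl.command_gripper(0.5); ctrl.move_straight(cw(.065,0,.20))
ctrl.goto(CAR+[0,0,.20],tool_from(Rz(YA),1,1)); print(T())
from plant import imaging; import pickle
for n in("top","side"):
    d=imaging.read_camera(n); pickle.dump(d,open(f"pics/{n}1.pkl","wb")); cv2.imwrite(f"pics/{n}1.png",d["image"][80:340,150:500])
    P=cloud(d); X,Y,Z=np.moveaxis(P,-1,0); m=(X>.6)&(X<.75)&(Y>-.22)&(Y<-.05)&(Z>.128)&(Z<.15); print(rect(P[m]),(P[m].mean(0)-COOL)@Rz(YC))
E
```

```text
2.5
3.0 [ 0.68092357 -0.0868074   0.65349881]
3.4 11.209738518537948 32.36967086791992
4.9 [ 1.17099735 -0.74509626  4.7169936 ] [ 0.0008688  -0.000248    0.00123499]
7.2
(array([ 675.5, -130.9]), array([ 32.9, 145.4]), 8.32) [ 0.06508211 -0.0023228   0.14058216]
(array([ 676.3, -119.9]), array([65. , 14.3]), 74.62) [0.06402184 0.00630926 0.13761905]
```

View pics/side1.png

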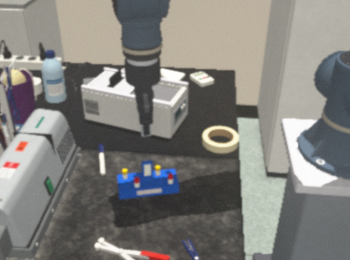

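```bash
python3 - <<'E'
from h import *; from plant import ctrl,imaging; import pickle
T=lambda:round(ctrl.get_time_s(),1)
ctrl.move_straight(CAR+[0,0,.079]); print(T(),ctrl.get_ft_force())
ctrl.command_gripper(0.0,force=60); print(T(),ctrl.get_grip_width()*85,ctrl.get_finger_force(),ctrl.get_ft_force())
ctrl.move_straight(CAR+[0,0,.26],max_speed=.12)
p,R=carrier_tool(-.1,.180,0,1); ctrl.goto(p,R); ctrl.dwell(.3); print(T(),ctrl.get_ft_force(),ctrl.get_ft_torque())
for n in("top","side"):
    d=imaging.read_camera(n); pickle.dump(d,open(f"pics/{n}2.pkl","wb")); im=d["image"]
    cv2.imwrite(f"pics/{n}2.png",cv2.resize(im[90:260,200:460],None,fx=3,fy=3))
    P=cloud(d); Q=(P-COOL)@Rz(YC); X,Y,Z=np.moveaxis(Q,-1,0)
    m=blue(im,P)&(abs(Z-.2)<.06)&(abs(X+.1)<.12)&(abs(Y)<.08); q=Q[m]*1e3; print(n,m.sum(),rect(q/1e3),np.percentile(q,[1,50,99],axis=0).round(1).tolist())
E
```

```text
8.3 [0.1490451  0.20658484 0.58898136]
8.7 8.723130961716647 61.444222927093506 [-0.07402026 -1.47966931  4.44089317]
11.7 [ 0.59997938  0.28627083 -2.30222496] [-0.050843   -0.00984062  0.02505886]Traceback (most recent call last):
  File "<stdin>", line 11, in <module>
    return _quantile_unchecked(
        a, q, axis, out, overwrite_input, method, keepdims, weights)
    return _ureduce(a,
                    func=_quantile_ureduce_func,
    ...<5 lines>...
                    overwrite_input=overwrite_input,
                    method=method)
    r = func(a, **kwargs)
    result = _quantile(arr,
                       quantiles=q,
    ...<2 lines>...
                       out=out,
                       weights=wgt)
    slices_having_nans = np.isnan(arr[-1, ...])
                                  ~~~^^^^^^^^^
IndexError: index -1 is out of bounds for axis 0 with size 0
```

```bash
python3 - <<'E'
from h import *; from plant import ctrl,imaging
d=imaging.read_camera("side"); im=d["image"]
cv2.imwrite("pics/side2.png",cv2.resize(im[60:260,200:460],None,fx=3,fy=3))
P=cloud(d); Q=(P-COOL)@Rz(YC)*1e3; X,Y,Z=np.moveaxis(Q,-1,0)
m=blue(im,P)&(Z>130)&(abs(X+100)<120)&(abs(Y)<80); q=Q[m]; print(m.sum(),np.percentile(q,[1,50,99],axis=0).round(1).tolist())
f=q[(q[:,2]<206)&(q[:,2]>182)]; a=np.polyfit(f[:,0],f[:,1],1); print("yaw",np.degrees(np.arctan(a[0])))
for lo,hi in((-180,-140),(-60,-20)):
    k=q[(q[:,0]>lo)&(q[:,0]<hi)]; print(k[:,2].min().round(1),k[:,2].max().round(1),np.median(k[:,2]).round(1))
E
```

```text
439 [[-173.8, -22.5, 183.6], [-113.9, 23.1, 203.8], [-32.3, 36.0, 216.5]]
yaw 0.06641393068273109
182.3 207.3 198.8
182.5 207.2 202.5
```

View pics/side2.png

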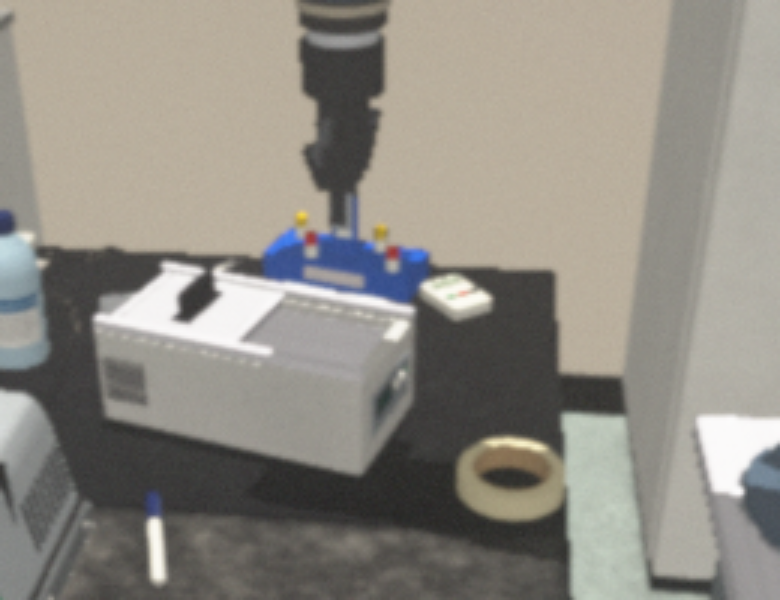

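```bash
python3 - <<'E'
from h import *; from plant import ctrl,imaging
f0=np.array(ctrl.get_ft_force()); ok=True
for w in WP[:-1]:
    p,R=carrier_tool((w[0]+2)/1e3,w[1]/1e3,w[2],1)
    ctrl.move_straight(p,R,max_speed=.05); df=np.array(ctrl.get_ft_force())-f0
    print(w,round(ctrl.get_time_s(),1),df.round(1),round(ctrl.get_grip_width()*85,1))
    if np.linalg.norm(df)>12: ok=False; print("ABORT"); break
d=imaging.read_camera("side"); cv2.imwrite("pics/side3.png",cv2.resize(d["image"][60:260,200:460],None,fx=3,fy=3))
E
```

```text
[-100.  165.    0.] 12.3 [ 0.5  0.7 -0.1] 8.8
[-100.  116.   28.] 13.8 [-1.4  0.8  0.3] 9.3
[-96.  98.  44.] 14.7 [-0.6  0.4  1.1] 8.5
[-86.  90.  44.] 15.1 [-0.  -0.   0.6] 9.3
[-76.  82.  40.] 15.4 [-0.9  1.   1.5] 8.7
[-64.  78.  36.] 15.7 [0.5 0.8 0.1] 9.0
[-57.  71.  29.] 16.0 [-0.2  2.2  1.1] 9.3
[-50.  60.  20.] 16.4 [0.7 1.2 0.1] 8.7
[-45.  46.  10.] 16.8 [ 0.6 -1.4  0.8] 9.2
[-40.  34.   0.] 17.2 [0.2 0.6 0. ] 8.7
```

View pics/side3.png

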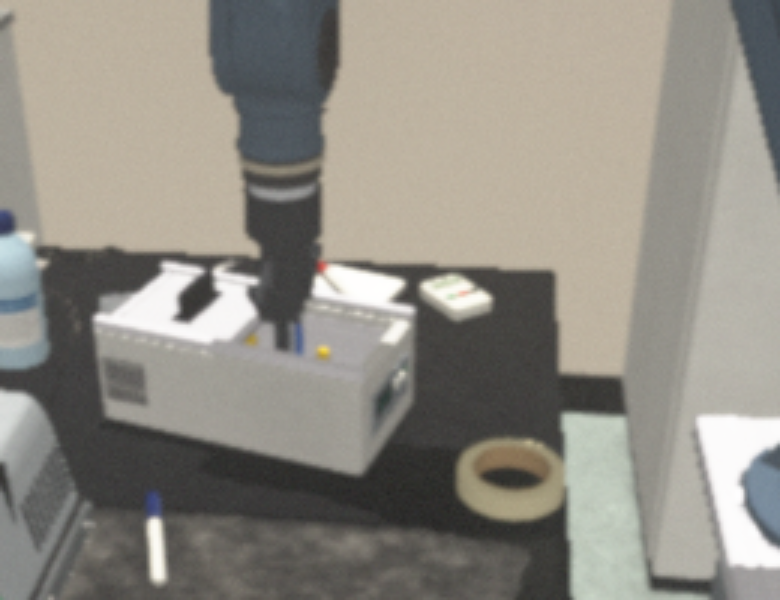

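The carrier is inside with no contact force. The yellow caps show at (250,340) and (323,352). Next I'll lower it by feel, release and shut the cover.

```bash
python3 - <<'E'
from h import *; from plant import ctrl,imaging; import pickle
T=lambda:round(ctrl.get_time_s(),1)
go=lambda z,v:ctrl.move_straight(*carrier_tool(-.038,z,0,1),max_speed=v)
fz=lambda:np.mean([(ctrl.dwell(.02),ctrl.get_ft_force()[2])[1] for _ in range(6)])
go(.018,.03); f0=fz(); print(T(),f0)
for z in np.arange(17,8.9,-1):
    go(z/1e3,.02); f=fz()-f0; print(z,round(f,1))
    if f>4: break
print(T()); ctrl.command_gripper(0.3,force=20); ctrl.dwell(.2)
ctrl.move_straight(ctrl.get_tool_pos()+[0,0,.12],max_speed=.15)
ctrl.goto(cw(.065,0,.22),tool_from(Rz(YC),1,0)); print(T())
for n in("top","side"):
    d=imaging.read_camera(n); pickle.dump(d,open(f"pics/{n}4.pkl","wb")); cv2.imwrite(f"pics/{n}4.png",cv2.resize(d["image"][90:250,200:460],None,fx=3,fy=3))
    P=cloud(d); Q=(P-COOL)@Rz(YC)*1e3; X,Y,Z=np.moveaxis(Q,-1,0)
    m=blue(d["image"],P)&(X>-135)&(X<0)&(abs(Y)<60)&(Z<110); q=Q[m]; print(n,m.sum(),q.shape[0] and np.percentile(q,[1,50,99],axis=0).round(1).tolist())
E
```

```text
18.1 -2.384226433085672
17.0 -0.4
16.0 0.0
15.0 -0.1
14.0 -0.4
13.0 8.0
19.8
22.6
top 0 0
side 0 0
```

```bash
python3 -c "
import cv2,numpy as np
cv2.imwrite('pics/b4.png',cv2.resize(np.vstack([cv2.imread('pics/top4.png'),cv2.imread('pics/side4.png')]),(488,600)))"
```

```text
(no output)
```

View pics/side4.png

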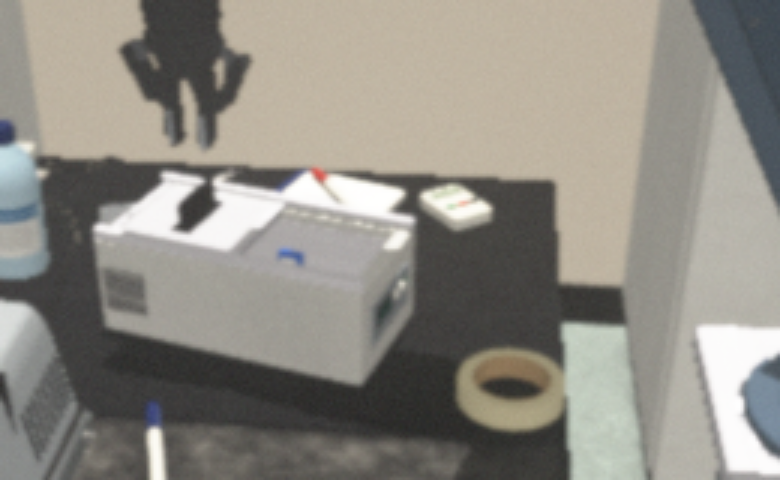

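The cooler shows the fin at (290,257), and floor contact came exactly at 12 mm. I'll swing the arm aside and check level and vials from above before shutting the cover.

```bash
python3 - <<'E'
from h import *; from plant import ctrl,imaging
q=list(ctrl.get_q()); q[0]-=45; ctrl.move_joints(q); print(ctrl.get_time_s())
d=imaging.read_camera("top"); im=d["image"]; cv2.imwrite("pics/top5.png",cv2.resize(im[110:225,310:400],None,fx=5,fy=5,interpolation=cv2.INTER_CUBIC))
P=cloud(d); Q=(P-COOL)@Rz(YC)*1e3; X,Y,Z=np.moveaxis(Q,-1,0)
w=(X>-128)&(X<-8)&(abs(Y)<50)
m=w&(Z>33)&(Z<48)&(im[...,0].astype(int)-im[...,2]>40); q=Q[m]; print(m.sum(),np.percentile(q,[1,50,99],axis=0).round(1).tolist(),rect(q/1e3))
A=np.c_[q[:,:2],np.ones(len(q))]; c=np.linalg.lstsq(A,q[:,2],rcond=None)[0]; print("slope deg",np.degrees(c[:2]),"z",np.median(q[:,2]))
m=w&(Z>80)&(Z<102); print("fin",Q[m].mean(0),m.sum())
m=w&(Z>52)&(Z<72); print("caps",Q[m].round().tolist())
E
```

```text
24.65
386 [[-111.9, -28.5, 33.6], [-61.7, 1.1, 39.9], [-9.6, 29.0, 46.5]] (array([-60.8,   0.3]), array([ 58.4, 104.4]), 89.7)
slope deg [0.30382951 0.61660201] z 39.866765946249096
fin [-40.47109097  -0.54743002  94.56693396] 29
caps [[-10.0, 23.0, 57.0], [-10.0, 20.0, 61.0], [-9.0, 13.0, 67.0], [-13.0, 22.0, 57.0], [-14.0, 19.0, 64.0], [-11.0, 15.0, 59.0], [-9.0, 12.0, 54.0], [-16.0, 21.0, 55.0], [-17.0, 18.0, 63.0], [-16.0, 14.0, 64.0], [-35.0, 5.0, 66.0], [-47.0, 4.0, 54.0], [-51.0, 0.0, 62.0], [-64.0, -15.0, 59.0], [-64.0, -18.0, 62.0], [-61.0, -21.0, 55.0], [-68.0, -16.0, 60.0], [-67.0, -19.0, 61.0], [-65.0, -22.0, 58.0], [-71.0, -17.0, 58.0], [-70.0, -20.0, 59.0], [-69.0, -23.0, 60.0], [-72.0, -21.0, 54.0], [-89.0, 21.0, 59.0], [-88.0, 17.0, 59.0], [-89.0, 14.0, 66.0], [-95.0, 23.0, 65.0], [-94.0, 20.0, 64.0], [-92.0, 16.0, 59.0], [-91.0, 13.0, 57.0], [-96.0, 22.0, 52.0], [-97.0, 19.0, 63.0], [-96.0, 15.0, 63.0], [-94.0, 12.0, 59.0], [-98.0, 17.0, 53.0], [-98.0, 14.0, 57.0]]
```

View pics/top5.png

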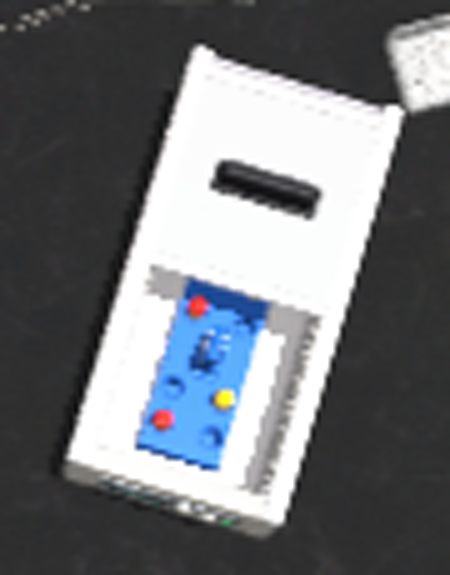

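The carrier is level at cooler x ≈ -40. Red caps at (197,307) and (161,420) and yellow at (224,398) are seated, and the fourth vial is under the deck. Now I'll shut the cover.

```bash
python3 - <<'E'
from h import *; from plant import ctrl,imaging
R=tool_from(Rz(YC),1,0); T=lambda:round(ctrl.get_time_s(),1)
ctrl.command_gripper(0.5); ctrl.goto(cw(.065,0,.20),R); ctrl.move_straight(cw(.065,0,.145))
ctrl.command_gripper(0.0,force=30); print(T(),ctrl.get_grip_width()*85)
ctrl.move_straight(cw(-.060,0,.145),max_speed=.08)
ax=Rz(YC)[:,0]
for x in np.arange(-62,-73,-1):
    ctrl.move_straight(cw(x/1e3,0,.145),max_speed=.03); ctrl.dwell(.06); f=ctrl.get_ft_force()@ax; print(x,round(f,1),((ctrl.get_tool_pos()-COOL)@ax*1e3).round(1))
    if f>10: break
ctrl.command_gripper(0.5); ctrl.move_straight(ctrl.get_tool_pos()+[0,0,.1])
q=list(ctrl.get_q()); q[0]-=45; ctrl.move_joints(q); ctrl.dwell(.3); print(T())
d=imaging.read_camera("top"); im=d["image"]; cv2.imwrite("pics/top6.png",cv2.resize(im[110:225,310:400],None,fx=5,fy=5,interpolation=cv2.INTER_CUBIC))
Q=(cloud(d)-COOL)@Rz(YC)*1e3; X,Y,Z=np.moveaxis(Q,-1,0); m=(abs(X)<140)&(abs(Y)<60)&(Z>128)&(Z<160); print(Q[m].mean(0),m.sum())
E
```

```text
27.8 11.816796930237565
-62 0.2 -61.2
-63 0.7 -62.0
-64 0.6 -63.0
-65 1.1 -64.0
-66 1.1 -65.0
-67 1.0 -66.0
-68 0.8 -67.0
-69 2.4 -67.6
-70 6.4 -67.6
-71 11.6 -67.7
35.7
[-68.17069223  -1.80337004 141.52985975] 83
```

View pics/top6.png

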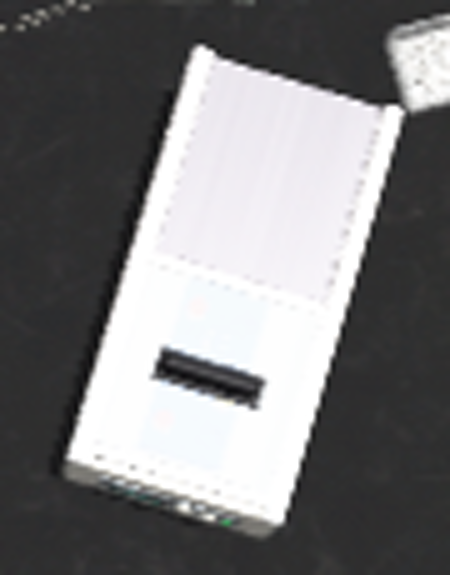

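The cover is against its stop: the handle stopped at cooler x = -67.7 as the force rose, and it shows at (210,378). The carrier is visible faintly beneath it and the arm is clear.

```bash
python3 -c "
from plant import ctrl
print(ctrl.hand_in())"
```

```text
the job is handed in; nothing more can be done
None
```

The carrier is standing level on the floor of the well and released, the cover is shut against its stop, and the job was handed in at about 36 s of robot time (no verdict returned); three vials were seen seated, but the fourth was under the deck and not visible.

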